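Inspect a gearbox through its sensor bore

TASK

Pull the red dust plug out of the bore on top of the gearbox and leave it lying in the blue parts tray. Then lift the inspection scope out of its pipe holder and lower its rod straight down the middle of the bore until the yellow band is level with the bore's rim, never touching the gearbox with the scope. Finish while still holding the scope there in the gripper, still, upright and centred in the bore, for the picture; leave the bearing, the carton and the bottle where they are.

Things in the scene. Friction and masses are not known exactly. Their poses are not given: they have to be found in the camera images.
- gearbox: Cast aluminium transfer gearbox, fixed on two blue rails on the bench; body 166 x 136 mm, shafts along its x axis (from -122 to +156 mm), flat cover at 115 mm height. Origin: on the bench under the middle of its body; z up. An upright round boss, outside diameter 38 mm, rises from the cover to 150 mm height and carries the sensor bore. A breather 22 mm in diameter, at x 55, y 30 mm, reaches 135 mm height. The gearbox does not move.
- bore_mouth (a point): Centre of the bore's rim, on top of the boss (150 mm above the bench; at x -20, y 0, z 150 mm of the gearbox). The bore is straight down (along its z axis), 22 mm in diameter and 45 mm long, and opens into the hollow gearbox; inside, the gear teeth begin 72 mm below the rim.
- plug: Red plastic dust plug, 20 g, sitting loose in the bore at the start: a stem 18.6 mm in diameter and 14 mm long in the bore, a flange 32 mm in diameter and 4 mm thick on the rim, and above it an upright grip tab 26 mm wide (along its x), 10 mm thick (along its y), from 4 to 30 mm above the rim. Origin: centre of the flange's underside; z up along the tab.
- tray: Open blue plastic parts tray, 160 (x) x 130 (y) x 28 mm high, walls and floor 4 mm, fixed on the bench, empty. Origin: centre of its underside.
- holder: Bench holder of the scope, fixed: base plate 100 x 100 x 10 mm with an upright blue pipe in the middle, 26 mm outside and 16 mm inside diameter, its rim 130 mm above the bench. Origin: centre of the base's underside.
- scope: Inspection scope, about 160 g, standing upright in the holder, its rod hanging in the pipe. From the top down: a grey camera head 34 mm (along its x) x 26 mm (along its y) x 56 mm high with orange edges, a round collar 26 mm in diameter and 8 mm high that sits on the pipe's rim, and a straight steel rod 8 mm in diameter and 110 mm long with the lens at its lower end. Origin: on the rod's axis at the collar's underside; z up along the rod, the head reaches from z 8 to 64 mm.
- scope_grip (a point): Middle of the scope's head, on the rod's axis, 36 mm above the collar's underside; a good place to grip, across the 26 mm faces. Same axes as the scope.
- scope_band (a point): Middle of the yellow band, 8 mm high, painted round the scope's rod; on the rod's axis, 50 mm below the collar's underside and 60 mm above the lens.
- scope_lens (a point): Lower end of the scope's rod (the lens), on its axis, 110 mm below the collar's underside.
- bearing: Loose ball bearing lying flat, 62 mm outside diameter, 16 mm high. Origin: centre of its underside. Leave alone.
- carton: Loose closed cardboard box, 100 x 70 x 60 mm. Origin: centre of its underside. Leave alone.
- lube: Loose upright white bottle with a red cap, 48 mm in diameter, 120 mm high. Origin: centre of its underside. Leave alone.
Mind the look-alikes: they are no part of the job. What is shaped like the scope but turquoise is not meant. There is more than one size of the tray; the one meant has the size given above.

How it is judged:
By the outcome, as a careful person would: the job done as asked, in the order asked, and still so for the second after the job is handed in, while the arm keeps its last pose, push and grip.
It also fails if it takes over 64 s, if anything falls off the work surface, if the arm or the gripper's body presses on something with over 40 N, if the wrist force passes 120 N, or if a joint passes its speed limit or range.

ROBOT

A 6-joint arm with a two-finger parallel gripper is mounted at the origin on the work surface. World frame = base frame: x ahead of the robot, y to its left, z up, the work surface at z = 0. Lengths are in mm, angles in rad, forces in N, time in s.
With the tool pointing down it reaches from about 350 to 975 mm from the base axis. Payload 7.1 kg.
Tool frame: the origin (TCP) lies on the mounting face of the last link; the fingertips stand 182 mm ahead of it and the grasp point (between the pads) lies 163 mm ahead of it; x points along the fingers, y is the direction in which the jaws open and shut, and the axes are right-handed (so a half turn about x gives the same grasp; the last joint's range is limited). The gripper opens to 88 mm and grips with 3 to 60 N. Pads are 20 mm wide; open, the fingers measure 115 mm over their backs; the gripper's body (75 mm by 178 mm) begins 61 mm behind the grasp point.
Start: joints at [-1.297, 0.423, 1.63, -0, 1.089, -0.019], TCP at [180.415, -598.379, 404.675] pointing down, gripper open.
Joint ranges: [-3, 3], [-0.9, 2.11], [0.09, 2.58], [-1.31, 4.45], [0.11, 2.69], [-2.54, 2.54]. Speed limits (rad/s): [2.39, 2.39, 3.01, 3.14, 3.14, 3.14].

INTERFACE

Orientations are given as a rotation vector (axis times angle).
In Python, from station import * gives the robot as it stands.
- The arm moves only by the tool arm_command, never from a script. Its argument "steps" is one flat list of numbers, 5 for each row, row after row: the gripper's target within -1 to 1 (fully open at 1, half-way at 0, shut at -1), then the shift along the tool's x, y, z each as a share of 0.25 m, from -1 to 1, then the turn about the tool's x as a share of 180 degrees, from -1 to 1. In form: [jaw, tx, ty, tz, roll, jaw, tx, ty, tz, roll, ...]. A call has 1 to 8 rows; each row is the pose to reach, as a shift and turn from the pose commanded when the call began, along the tool's axes at that moment, turning the shorter way round; what a row does not reach only later rows make up. A row lasts 1/10 s, in which the tool goes at most 50 mm and 8.59 degrees, less where a joint would pass 70% of its speed; a pose out of reach is approached as far as the arm can. A call with a number of a shift or a turn outside -1 to 1 is refused whole. A call with a gripper value outside its range is refused whole. The fingers move at their own pace and stop on an object; "grip_force" is the grip in N (left out, the last holds). Time passes only in rows, so rows that repeat a pose let the fingers close. It gives the time, the measured TCP pose, the force and the opening at its end, in the units of the state.
- state(): the state, without advancing time (a new reading comes with each control period).
- snapshot(name): name is "scene" or "top" or "wrist"; returns the picture (400x640x3 uint8, red, green, blue); there is no depth.
- calibration(name): a dict with "fx", "fy", "cx", "cy" (pixels), "origin" and "attitude" of the camera in the world; the wrist camera has in their place "mount" (4x4, takes a point from camera to tool coordinates, whose origin is the TCP and whose axes are the tool frame's). Camera axes: x right, y down, z forward; pixel columns grow to the right and rows downward; lengths in mm; the calibration is good to about 2 mm. A picture is of the moment at which its call begins: read the wrist's pose just before it. calibration takes no time and is no camera call.
- sign_off(): hands the job in, once; it reports no verdict.
The state is a dict: "time_s": time; "q": joint angles; "qvel": joint speeds; "joint_efforts": joint torques, N m; "ee_pos": TCP position; "tool_rot": TCP orientation; "wrist_force": force on the tool from outside, world axes, zero at the start; "moment": the same for the moment, N m; "finger_gap": finger opening in mm.
Only numpy, scipy, OpenCV 4.12 (cv2) and the standard library are available. Lean on these libraries where they do the work, as an engineer would, in place of code of your own. Each camera call takes 0.05 s, during which the arm holds its last target.

## Working session

There is one attempt and no reset: what is moved stays moved. The work goes in short steps, Python scripts to look and compute and a tool call to move; the robot and the scene stay as the last step left them, time stands still between calls to the robot, and variables do not carry over. Pictures are saved under pics/ and viewed, and the job is handed in when it is done.

Besides the shell and the picture viewer there is one more tool, called after "Emit:" by a JSON object that holds its "api" and its "payload", one argument or row to a line. arm_command: Moves the arm, as the interface text tells. Shift numbers are shares of 0.25 m and turn numbers shares of 180 degrees, none past 1 either way. Its arguments: {"type":"object","properties":{"steps":{"type":"array","items":{"type":"number","minimum":-1,"maximum":1}},"grip_force":{"type":"number"}},"required":["steps"]}

```bash
mkdir -p pics; ls; python3 - <<'E'
from station import *
import cv2
for n in ("scene","top","wrist"):
    im=snapshot(n); cv2.imwrite(f"pics/{n}0.png",im[:,:,::-1])
    print(n,calibration(n))
print(state())
E
```

```text
pics
scene {'fx': 406.88387997105565, 'fy': 406.88387997105565, 'cx': 319.7560526677798, 'cy': 193.6325033007619, 'origin': array([1398.35203767,  300.0366179 ,  979.02535602]), 'attitude': array([-1.57406264, -1.94729072,  0.82273567])}
top {'fx': 441.9709224582934, 'fy': 441.9709224582934, 'cx': 319.1828351746599, 'cy': 199.8104000843471, 'origin': array([ 322.96578144,  132.36646824, 1217.11647791]), 'attitude': array([-2.14897657,  2.12238574, -0.1784785 ])}
wrist {'fx': 324.84772062359144, 'fy': 324.84772062359144, 'cx': 321.74401266156326, 'cy': 194.836160927627, 'mount': array([[-1.71058310e-04, -2.90338121e-01,  9.56924107e-01,
         1.98961703e+01],
       [ 9.99999978e-01, -1.69709612e-04,  1.27267289e-04,
        -1.05284315e-01],
       [ 1.25448673e-04,  9.56924107e-01,  2.90338144e-01,
        -7.90646771e+01],
       [ 0.00000000e+00,  0.00000000e+00,  0.00000000e+00,
         1.00000000e+00]])}
{'time_s': 0.15, 'q': array([-1.29701588e+00,  4.23683970e-01,  1.63047116e+00, -3.63276312e-05,
        1.08859795e+00, -1.90086828e-02]), 'qvel': array([-6.87881155e-04, -2.14193442e-03, -3.30571479e-03, -1.58485708e-03,
       -4.00138873e-05, -8.07405970e-04]), 'joint_efforts': array([-7.61988176e-04, -5.44983709e+01, -2.73919684e+01,  6.42934092e-02,
        2.04855145e-02, -7.11147663e-05]), 'ee_pos': array([ 180.35083179, -598.20280378,  404.08549908]), 'tool_rot': array([ 2.06440969,  0.30563817, -2.06478396]), 'wrist_force': array([-0.08889672,  0.25438017,  0.32160644]), 'moment': array([-0.001737  , -0.00224011,  0.00167036]), 'finger_gap': 88.09442082368528}
```

View pics/scene0.png

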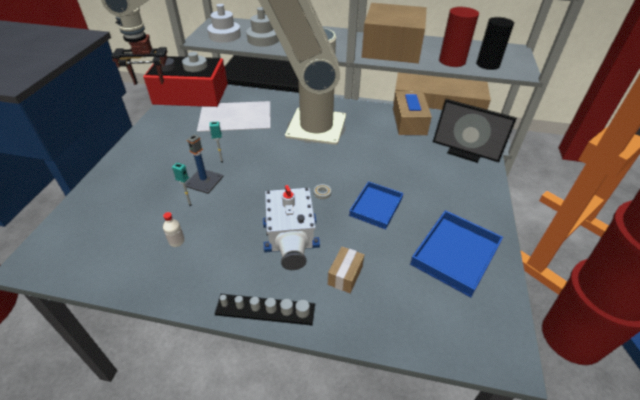

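View pics/top0.png

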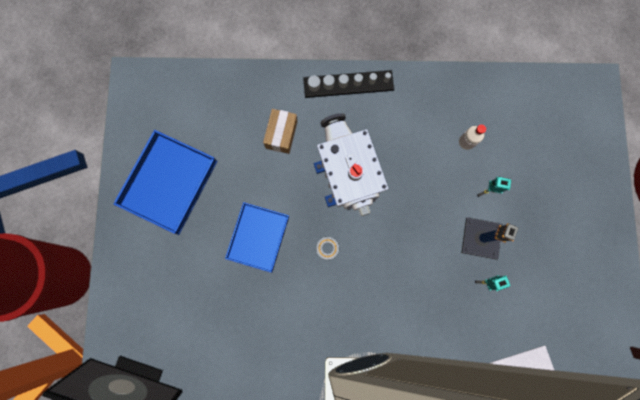

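View pics/wrist0.png

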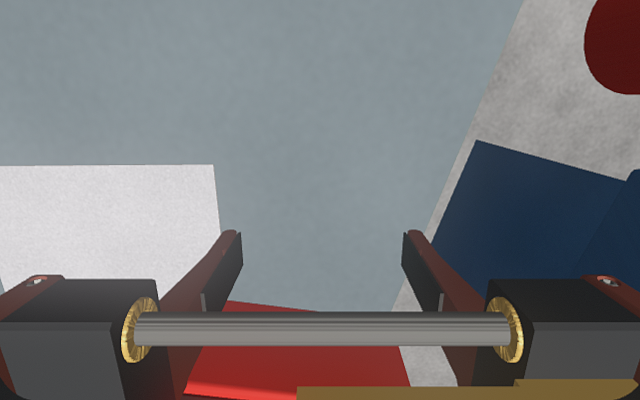

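The top view shows the gearbox near pixel (352,167), with the red plug at (356,171). The small tray is at (258,238) and the larger look-alike at (166,183). The holder and scope are at (490,235), between turquoise decoys at (500,184) and (500,283).

```bash
cat > h.py <<'E'
import numpy as np, cv2
from scipy.spatial.transform import Rotation as R
from station import *
def cam(n,st=None):
    c=calibration(n)
    if n=="wrist":
        M=np.array(c["mount"]); T=np.eye(4); T[:3,:3]=R.from_rotvec(st["tool_rot"]).as_matrix(); T[:3,3]=st["ee_pos"]
        W=T@M; return c,W[:3,:3],W[:3,3]
    return c,R.from_rotvec(c["attitude"]).as_matrix(),np.array(c["origin"])
def ray(C,uv):
    c,A,o=C; uv=np.atleast_2d(uv).astype(float)
    d=np.c_[(uv[:,0]-c["cx"])/c["fx"],(uv[:,1]-c["cy"])/c["fy"],np.ones(len(uv))]@A.T
    return o,d/np.linalg.norm(d,axis=1)[:,None]
def onz(C,uv,z):
    o,d=ray(C,uv); t=(z-o[2])/d[:,2]; return o+t[:,None]*d
def proj(C,P):
    c,A,o=C; p=(np.atleast_2d(P)-o)@A; return np.c_[c["fx"]*p[:,0]/p[:,2]+c["cx"],c["fy"]*p[:,1]/p[:,2]+c["cy"]]
def tri(C1,u1,C2,u2):
    o1,d1=ray(C1,u1);o2,d2=ray(C2,u2);d1=d1[0];d2=d2[0]
    s=np.linalg.lstsq(np.c_[d1,-d2],o2-o1,rcond=None)[0]
    a=o1+s[0]*d1;b=o2+s[1]*d2; return (a+b)/2,np.linalg.norm(a-b)
E
python3 - <<'E'
from h import *
t=cv2.imread("pics/top0.png");s=cv2.imread("pics/scene0.png")
def crop(im,x,y,w,h,k,name): cv2.imwrite(name,cv2.resize(im[y:y+h,x:x+w],None,fx=k,fy=k,interpolation=cv2.INTER_CUBIC))
crop(t,300,100,110,130,4.5,"pics/tg.png");crop(t,440,160,100,140,4,"pics/ts.png")
crop(s,230,170,110,110,5,"pics/sg.png");crop(s,150,110,90,110,5,"pics/ss.png")
C=cam("top");S=cam("scene")
h=cv2.cvtColor(t,cv2.COLOR_BGR2HSV)
m=cv2.inRange(h,(105,150,60),(125,255,255))
for c in cv2.findContours(m,0,2)[0]:
    if cv2.contourArea(c)>400:
        r=cv2.minAreaRect(c); b=cv2.boxPoints(r); W=onz(C,b,28); print("blue",np.round(r[0]),W[:,:2].mean(0),np.linalg.norm(np.diff(W,axis=0),axis=1),np.round(W[:,:2]))
for nm,im,CC in(("top",t,C),("scene",s,S)):
    h=cv2.cvtColor(im,cv2.COLOR_BGR2HSV)
    m=cv2.inRange(h,(0,150,120),(8,255,255))|cv2.inRange(h,(173,150,120),(180,255,255))
    for c in cv2.findContours(m,0,2)[0]:
        a=cv2.contourArea(c)
        if 20<a<600: M=cv2.moments(c); print(nm,"red",a,M["m10"]/M["m00"],M["m01"]/M["m00"],cv2.boundingRect(c))
E
```

```text
blue [257. 237.] [419.3614165  298.57973838] [159.38148661 132.31613046 158.5245141 ] [[361. 382.]
 [515. 341.]
 [477. 214.]
 [325. 257.]]
blue [ 38. 171.] [592.31980525 907.11591786] [227.872235    45.05343443 226.65230936] [[ 571. 1023.]
 [ 654.  810.]
 [ 613.  792.]
 [ 531. 1003.]]
blue [165. 181.] [569.34959109 555.15198954] [240.58525904 205.52772941 237.33367946] [[504. 693.]
 [726. 598.]
 [632. 416.]
 [416. 514.]]
top red 586.0 26.953924914675767 276.1476109215017 (0, 234, 45, 87)
top red 70.5 355.63593380614657 170.09692671394797 (351, 165, 10, 11)
top red 43.0 480.9186046511628 128.67441860465115 (477, 125, 9, 8)
scene red 283.0 593.5265017667845 296.3133097762073 (572, 260, 68, 67)
scene red 29.0 166.89655172413794 215.57471264367814 (164, 213, 7, 7)
scene red 205.0 623.5739837398373 222.48943089430892 (616, 202, 24, 47)
scene red 45.5 287.7032967032967 192.94505494505495 (284, 186, 9, 12)
scene red 159.5 464.2466039707419 11.83176593521421 (451, 8, 27, 9)
```

View pics/tg.png

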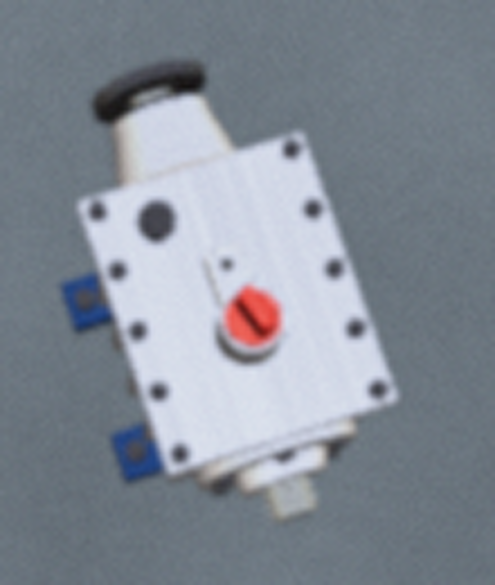

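View pics/ts.png

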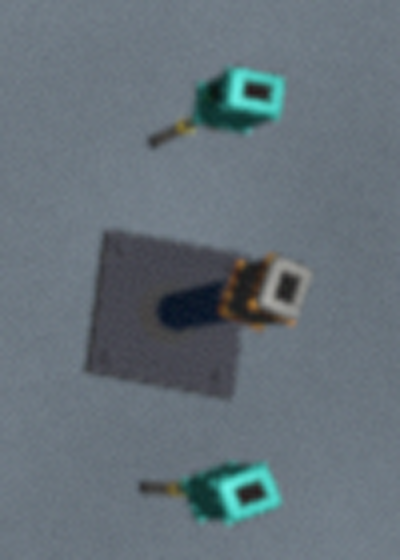

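View pics/sg.png

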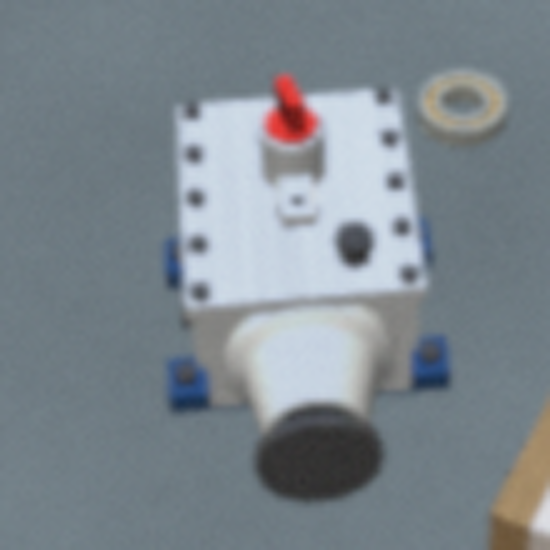

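View pics/ss.png

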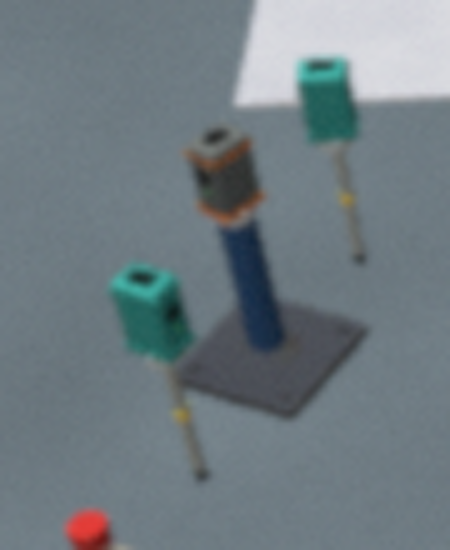

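```bash
python3 - <<'E'
from h import *
C=cam("top");S=cam("scene")
f=lambda pts,k,x,y:(np.array(pts,float)+.5)/k-.5+[x,y]
cv=onz(C,f([(80,203),(300,132),(397,398),(172,475)],4.5,300,100),115)[:,:2]
print("cover",cv,cv.mean(0),np.linalg.norm(cv-np.roll(cv,1,0),axis=1))
fl=onz(C,f([(253,319)],4.5,300,100),154)[0];print("flange",fl)
x=(cv[0]+cv[1]-cv[2]-cv[3]);a=np.arctan2(x[1],x[0]);print("gb yaw",np.degrees(a), "bore pred",cv.mean(0)-20*np.array([np.cos(a),np.sin(a)]))
print("scene flange tri",tri(C,f([(253,319)],4.5,300,100),S,f([(291,124)],5,230,170)))
print("tab dir", onz(C,f([(240,298),(278,332)],4.5,300,100),180))
ht=onz(C,f([(276,256),(313,269),(296,321),(259,309)],4,440,160),194);print("head",ht,ht.mean(0),np.linalg.norm(ht-np.roll(ht,1,0),axis=1))
print("tri head",tri(C,f([(287,289)],4,440,160),S,f([(219,141)],5,150,110)))
b=onz(C,f([(105,231),(245,252),(230,399),(86,371)],4,440,160),10);print("base",b,b.mean(0))
for n,p in(("tq1",(256,92)),("tq2",(250,492))): print(n,onz(C,f([p],4,440,160),194))
st=state();M=R.from_rotvec(st["tool_rot"]).as_matrix();print(M.round(3))
E
```

```text
cover [[651.0913321  138.42373502]
 [695.18047964  11.95278495]
 [539.44181404 -41.98822086]
 [493.85711098  84.80011071]] [594.89268419  48.29710246] [166.12673889 133.93563432 164.81554559 134.733983  ]
flange [574.88420055  42.54463958 154.        ]
gb yaw 18.967166073505677 bore pred [575.97858438  41.79657722]
scene flange tri (array([575.79944706,  40.44273611, 151.89509176]), np.float64(3.9044926857646067))
tab dir [[580.16706519  51.68949145 180.        ]
 [561.77499446  31.39646881 180.        ]]
head [[ 443.14103154 -309.69750143  194.        ]
 [ 435.80980649 -330.78662342  194.        ]
 [ 405.46686495 -319.07373412  194.        ]
 [ 412.1474897  -298.04080719  194.        ]] [ 424.14129817 -314.39966654  194.        ] [33.11311155 22.32706714 32.52515761 22.06841096]
tri head (array([ 424.46275756, -317.07147701,  191.05959763]), np.float64(1.5489118887158426))
base [[ 480.58124083 -272.41043011   10.        ]
 [ 467.25023462 -368.04342741   10.        ]
 [ 366.91385707 -352.31267545   10.        ]
 [ 384.57969994 -255.43046959   10.        ]] [ 424.83125811 -312.04925064   10.        ]
tq1 [[ 540.48725107 -303.5509974   194.        ]]
tq2 [[ 307.80300899 -286.99223778  194.        ]]
[[-0.     0.289 -0.957]
 [ 0.001 -0.957 -0.289]
 [-1.    -0.001  0.   ]]
```

Emit:
{"api": "arm_command", "payload": {
  "steps": [1,-0.05,-0.664,-0.751,0,1,-0.05,-0.664,-0.751,0,1,-0.05,-0.664,-0.751,0,1,-0.05,-0.664,-0.751,0,1,-0.05,-0.664,-0.751,0,1,-0.05,-0.664,-0.751,0]
}}

```text
time_s: 0.75
ee_pos: [314.0, -381.2, 417.2]
tool_rot: [2.062, 0.311, -2.062]
wrist_force: [-0.6, -0.2, 0.8]
finger_gap: 87.5
```

Emit:
{"api": "arm_command", "payload": {
  "steps": [1,0,-0.664,-0.751,0,1,0,-0.664,-0.751,0,1,0,-0.664,-0.751,0,1,0,-0.664,-0.751,0,1,0,-0.664,-0.751,0,1,0,-0.664,-0.751,0]
}}

```text
time_s: 1.35
ee_pos: [446.3, -168.7, 417.3]
tool_rot: [2.062, 0.31, -2.06]
wrist_force: [0.7, -0.2, 0.1]
finger_gap: 88.0
```

Emit:
{"api": "arm_command", "payload": {
  "steps": [1,0,-0.664,-0.751,-0.161,1,0,-0.664,-0.751,-0.161,1,0,-0.664,-0.751,-0.161,1,0,-0.664,-0.751,-0.161,1,0,-0.664,-0.751,-0.161,1,0,-0.664,-0.751,-0.161,1,0,-0.664,-0.751,-0.161,1,0,-0.664,-0.751,-0.161]
}}

```text
time_s: 2.15
ee_pos: [575.5, 39.5, 416.7]
tool_rot: [1.751, 0.738, -1.753]
wrist_force: [-0.4, 0.1, -0.2]
finger_gap: 88.0
```

```bash
cat > w.py <<'E'
import sys,json
from h import *
n=sys.argv[1]; st=state(); im=snapshot("wrist"); cv2.imwrite(f"pics/{n}.png",im[:,:,::-1])
json.dump({k:np.array(v).tolist() for k,v in st.items()},open(f"pics/{n}.json","w"))
M=R.from_rotvec(st["tool_rot"]).as_matrix();print(st["time_s"],st["ee_pos"].round(1),st["finger_gap"],st["wrist_force"].round(1));print(M.round(4),np.degrees(np.arctan2(M[1,1],M[0,1])),st["q"].round(2))
E
python3 w.py w1
```

```text
2.15 [575.5  39.5 416.7] 88.04596447969585 [-0.4  0.1 -0.2]
[[-1.300e-03  7.156e-01 -6.985e-01]
 [-5.000e-04 -6.985e-01 -7.156e-01]
 [-1.000e+00 -6.000e-04  1.300e-03]] -44.309566288279605 [ 0.05  0.34  1.73 -0.    1.08  0.82]
```

View pics/w1.png

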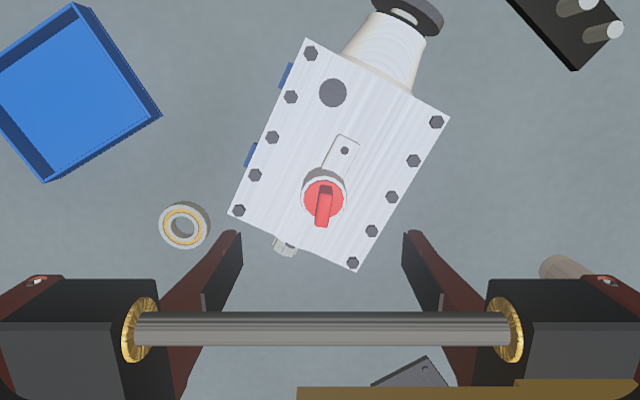

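The wrist view shows the red flange at about (323,199). The tab runs nearly vertically in the image and leans slightly, and all four cover corners are visible. I'll measure these next.

```bash
python3 - <<'E'
from h import *;import json
im=cv2.imread("pics/w1.png");st=json.load(open("pics/w1.json"));C=cam("wrist",st)
cv2.imwrite("pics/w1c.png",cv2.resize(im[150:250,260:390],None,fx=6,fy=6,interpolation=cv2.INTER_CUBIC))
h=cv2.cvtColor(im,cv2.COLOR_BGR2HSV)
m=cv2.inRange(h,(0,90,100),(8,255,255))|cv2.inRange(h,(173,90,100),(180,255,255)); m[:150]=0;m[240:]=0
c=max(cv2.findContours(m,0,2)[0],key=cv2.contourArea);print(cv2.boundingRect(c),cv2.fitEllipse(c))
g=cv2.inRange(h,(0,0,150),(180,70,255))
cor=np.array([(306,38),(450,118),(357,272),(229,213)],float)
W=onz(C,cor,115)[:,:2];print(W,W.mean(0),np.linalg.norm(W-np.roll(W,1,0),axis=1))
x=W[0]+W[1]-W[2]-W[3];a=np.arctan2(x[1],x[0]);print(np.degrees(a),W.mean(0)-20*np.array([np.cos(a),np.sin(a)]))
E
```

```text
(304, 180, 40, 48) ((322.9073181152344, 201.33909606933594), (37.23329162597656, 44.715389251708984), 7.393686294555664)
[[652.00567452 136.58022679]
 [695.43300984   8.00549922]
 [539.94305314 -45.3269884 ]
 [496.91028099  82.39848218]] [596.07300462  45.41430495] [164.28707357 135.71069974 164.38211846 134.77987725]
19.094137553219326 [577.17335686  38.87188073]
```

View pics/w1c.png

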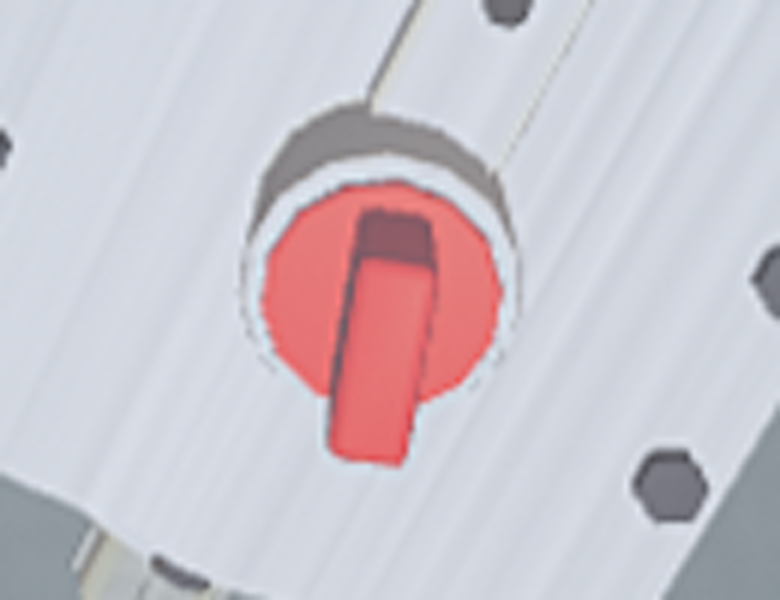

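```bash
python3 - <<'E'
from h import *;import json
st=json.load(open("pics/w1.json"));C=cam("wrist",st)
f=lambda p:(np.array(p,float)+.5)/6-.5+[260,150]
q=onz(C,f([(362,260),(437,268),(405,465),(328,455)]),180);print(q,q.mean(0),np.linalg.norm(q-np.roll(q,1,0),axis=1))
d=q[3]+q[2]-q[0]-q[1];print("tab x yaw",np.degrees(np.arctan2(d[1],d[0])))
# flange circle fit on top plane 154
P=f([(262,293),(501,293),(382,180),(290,222),(470,215),(300,380),(463,372)])
W=onz(C,P,154)[:,:2]
A=np.c_[2*W,np.ones(len(W))];s=np.linalg.lstsq(A,(W**2).sum(1),rcond=None)[0];print("flange",s[:2],np.sqrt(s[2]+s[:2]@s[:2]))
W=onz(C,f([(243,290),(520,280),(382,152),(290,182),(480,185)]),150)[:,:2]
A=np.c_[2*W,np.ones(len(W))];s=np.linalg.lstsq(A,(W**2).sum(1),rcond=None)[0];print("boss",s[:2],np.sqrt(s[2]+s[:2]@s[:2]))
M=R.from_rotvec(st["tool_rot"]).as_matrix()
print(M.T@(np.r_[q.mean(0)[:2],180-12+163]-np.array(st["ee_pos"])))
E
```

```text
[[584.30130459  51.2182406  180.        ]
 [589.85801586  44.43805195 180.        ]
 [570.04249823  29.29679039 180.        ]
 [564.34458206  36.66198692 180.        ]] [577.13660018  40.40376746 180.        ] [24.70132173  8.76629901 24.93817436  9.31194762]
tab x yaw -143.25168805975576
flange [577.15859116  40.61284771] 15.587473597805978
boss [577.3700252   40.60534432] 18.432903155541688
[85.73315802  0.59701183 -1.87459284]
```

Emit:
{"api": "arm_command", "payload": {
  "steps": [1,0.15,0.0024,-0.0075,0.05,1,0.25,0.0024,-0.0075,0.05,1,0.29,0.0024,-0.0075,0.05,1,0.31,0.0024,-0.0075,0.05,1,0.31,0.0024,-0.0075,0.05,1,0.31,0.0024,-0.0075,0.05],
  "grip_force": 15
}}

```text
time_s: 2.8
ee_pos: [578.1, 41.6, 340.9]
tool_rot: [1.855, 0.615, -1.851]
wrist_force: [0.9, 0.6, 0.3]
finger_gap: 87.9
```

```bash
python3 w.py w2
```

```text
2.8 [578.1  41.6 340.9] 87.87187165487038 [0.9 0.6 0.3]
[[ 1.900e-03  5.983e-01 -8.013e-01]
 [ 1.000e-04 -8.013e-01 -5.983e-01]
 [-1.000e+00  1.100e-03 -1.600e-03]] -53.25493257679133 [ 0.05  0.44  1.78 -0.    0.92  0.98]
```

View pics/w2.png

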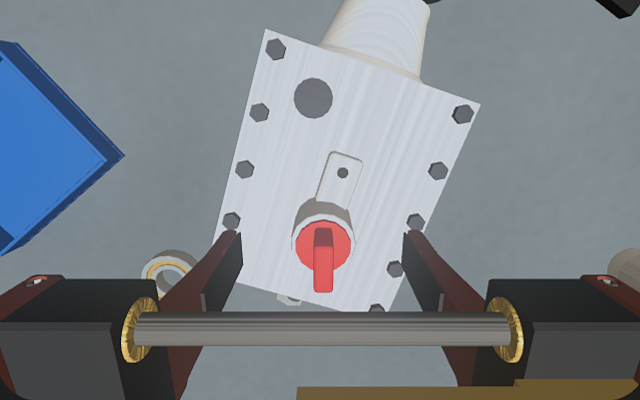

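The tab is centred at column 323 between the pads and square to the jaws, so I'll close.

Emit:
{"api": "arm_command", "payload": {
  "steps": [-1,0,0,0,0,-1,0,0,0,0,-1,0,0,0,0,-1,0,0,0,0,-1,0,0,0,0,-1,0,0,0,0,-1,0,0,0,0,-1,0,0,0,0],
  "grip_force": 15
}}

```text
time_s: 3.65
ee_pos: [577.7, 41.9, 339.6]
tool_rot: [1.853, 0.616, -1.853]
wrist_force: [0.5, 0.0, 0.8]
finger_gap: 27.5
```

Emit:
{"api": "arm_command", "payload": {
  "steps": [-1,0,0,0,0,-1,0,0,0,0,-1,-0.05,0,0,0,-1,-0.1,0,0,0,-1,-0.2,0,0,0,-1,-0.36,0,0,0,-1,-0.36,0,0,0,-1,-0.36,0,0,0]
}}

```text
time_s: 4.45
ee_pos: [577.8, 41.9, 431.7]
tool_rot: [1.856, 0.615, -1.85]
wrist_force: [0.2, -0.1, -0.8]
finger_gap: 10.0
```

```bash
python3 w.py w3
```

```text
4.45 [577.8  41.9 431.7] 9.966594248919876 [ 0.2 -0.1 -0.8]
[[ 3.400e-03  5.983e-01 -8.012e-01]
 [ 3.000e-04 -8.013e-01 -5.983e-01]
 [-1.000e+00  1.800e-03 -2.900e-03]] -53.24993616001433 [0.05 0.33 1.71 0.   1.1  0.98]
```

View pics/w3.png

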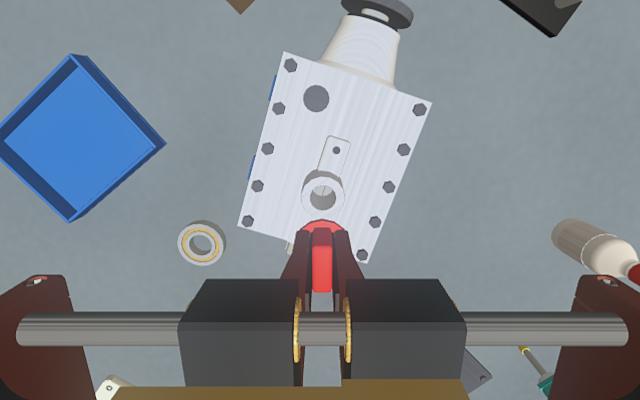

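The plug is held and the open bore shows at about (323,196). I'll measure the bore and the tray again from this picture.

```bash
python3 - <<'E'
from h import *;import json
im=cv2.imread("pics/w3.png");st=json.load(open("pics/w3.json"));C=cam("wrist",st)
cv2.imwrite("pics/w3c.png",cv2.resize(im[150:240,270:380],None,fx=7,fy=6.6666,interpolation=cv2.INTER_CUBIC))
h=cv2.cvtColor(im,cv2.COLOR_BGR2HSV)
m=cv2.inRange(h,(100,120,50),(125,255,255));c=max(cv2.findContours(m,0,2)[0],key=cv2.contourArea)
b=cv2.approxPolyDP(c,8,True)[:,0];print(b)
W=onz(C,cv2.boxPoints(cv2.minAreaRect(c)),28)[:,:2];print(W,W.mean(0),np.linalg.norm(W-np.roll(W,1,0),axis=1))
E
```

```text
[[ 72  54]
 [  0 123]
 [  0 160]
 [ 67 222]
 [165 144]
 [ 86  56]]
[[366.45991095 384.31941966]
 [525.90311234 332.6635531 ]
 [490.38906493 204.90814891]
 [312.98635032 250.44003801]] [423.93460963 293.08278992] [144.16348538 167.6020973  132.5997393  183.15260324]
```

View pics/w3c.png

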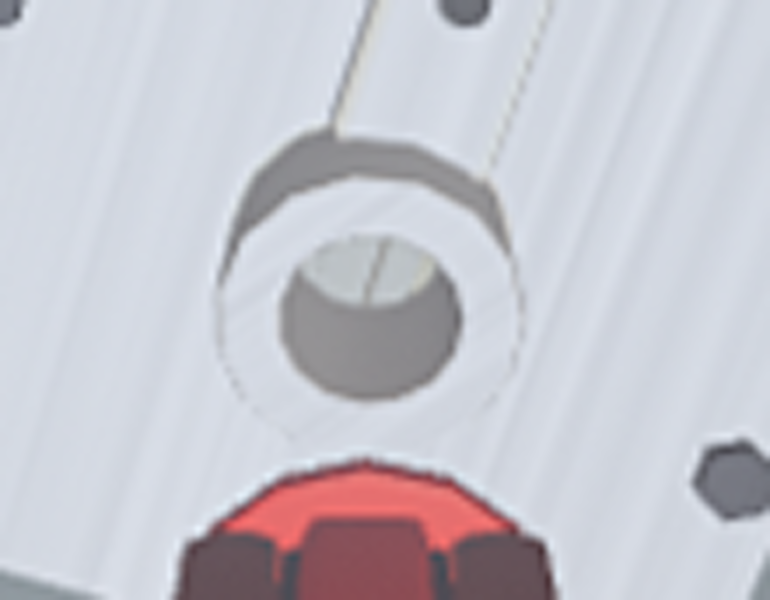

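Emit:
{"api": "arm_command", "payload": {
  "steps": [-1,0,-0.6,-0.06,-0.213,-1,0,-0.6,-0.06,-0.213,-1,0,-0.6,-0.06,-0.213,-1,0,-0.6,-0.06,-0.213,-1,0,-0.6,-0.06,-0.213,-1,0,-0.6,-0.06,-0.213,-1,0,-0.6,-0.06,-0.213]
}}

```text
time_s: 5.2
ee_pos: [499.7, 171.0, 428.9]
tool_rot: [1.398, 1.074, -1.401]
wrist_force: [0.3, -0.2, -0.2]
finger_gap: 10.2
```

```bash
python3 - <<'E'
from h import *;import json
st=json.load(open("pics/w3.json"));C=cam("wrist",st)
f=lambda p:(np.array(p,float)+.5)/[7,6.6666]-.5+[270,150]
for pts in ([(280,318),(462,318),(371,235),(371,402),(310,257),(432,257),(310,378),(432,378)],[(217,310),(524,310),(371,178),(371,440)]):
    W=onz(C,f(pts),150)[:,:2]
    A=np.c_[2*W,np.ones(len(W))];s=np.linalg.lstsq(A,(W**2).sum(1),rcond=None)[0];print(s[:2],np.sqrt(s[2]+s[:2]@s[:2]))
st=state();M=R.from_rotvec(st["tool_rot"]).as_matrix()
print(st["ee_pos"],M.T@(np.r_[421,296,212]-st["ee_pos"]),np.degrees(np.arctan2(M[1,1],M[0,1])))
E
```

```text
[576.90250704  40.72571941] 10.952549375212511
[577.67372239  41.37786755] 17.917745278880698
[499.74880392 170.95918757 428.89983709] [ 216.96420452 -108.16631558 -100.54203276] -15.027225180507518
```

Emit:
{"api": "arm_command", "payload": {
  "steps": [-1,0.1,-0.48,-0.402,0,-1,0.2,-0.48,-0.402,0,-1,0.4,-0.48,-0.402,0,-1,0.6,-0.48,-0.402,0,-1,0.75,-0.48,-0.402,0,-1,0.83,-0.48,-0.402,0,-1,0.868,-0.48,-0.402,0,-1,0.868,-0.48,-0.402,0]
}}

```text
time_s: 6.0
ee_pos: [409.7, 298.5, 211.5]
tool_rot: [1.396, 1.074, -1.403]
wrist_force: [-0.2, 0.2, -0.1]
finger_gap: 10.2
```

```bash
python3 w.py w4
```

```text
6.0 [409.7 298.5 211.5] 10.232099652454291 [-0.2  0.2 -0.1]
[[-0.0033  0.966  -0.2586]
 [-0.0023 -0.2586 -0.966 ]
 [-1.     -0.0026  0.0031]] -14.985542386144798 [0.61 0.57 1.99 0.   0.59 0.87]
```

View pics/w4.png

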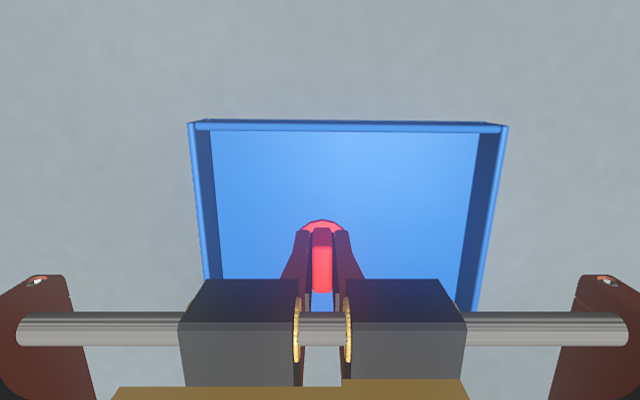

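Emit:
{"api": "arm_command", "payload": {
  "steps": [-1,0.01,0,0,0,-0.1,0.01,0,0,0,-0.1,0.01,0,0,0,-0.1,0.01,0,0,0,-0.1,0.01,0,0,0,-0.1,-0.03,0,0,0,-0.1,-0.03,0,0,0]
}}

```text
time_s: 6.75
ee_pos: [410.2, 299.4, 221.4]
tool_rot: [1.4, 1.075, -1.397]
wrist_force: [0.1, 0.5, 0.3]
finger_gap: 39.7
```

Emit:
{"api": "arm_command", "payload": {
  "steps": [-0.1,0,0.04,0,0,-0.1,0,0.08,0,0,-0.1,0,0.11,0,0,-0.1,0,0.14,0,0,-0.1,0,0.14,0,0,-0.1,-0.1,0.14,0,0,-0.1,-0.4,0.1,0,0,-0.1,-0.4,0.1,0,0]
}}

```text
time_s: 7.55
ee_pos: [434.1, 292.8, 322.5]
tool_rot: [1.4, 1.075, -1.397]
wrist_force: [1.2, 0.8, -1.0]
finger_gap: 39.7
```

```bash
python3 w.py w5
```

```text
7.55 [434.1 292.8 322.5] 39.748658771723306 [ 1.2  0.8 -1. ]
[[ 0.0014  0.9663 -0.2575]
 [ 0.001  -0.2575 -0.9663]
 [-1.      0.0011 -0.0014]] -14.91929977052403 [0.57 0.39 1.91 0.   0.83 0.83]
```

View pics/w5.png

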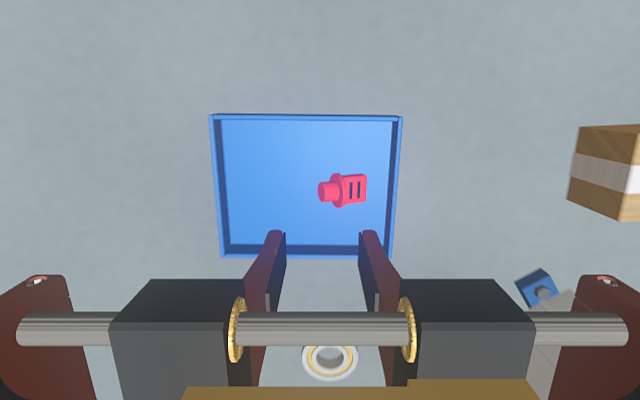

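The plug lies in the tray at (342,190). Next I'll go to the scope.

Emit:
{"api": "arm_command", "payload": {
  "steps": [0.5,-0.3,0.1,0.4,0,0.5,-0.43,0.196,0.785,0,0.5,-0.43,0.196,0.785,0,0.5,-0.43,0.196,0.785,0,0.5,-0.43,0.196,0.785,0,0.5,-0.43,0.196,0.785,0,0.5,-0.43,0.196,0.785,0]
}}

```text
time_s: 8.3
ee_pos: [430.7, 90.1, 427.6]
tool_rot: [1.4, 1.074, -1.399]
wrist_force: [0.1, -0.1, 0.7]
finger_gap: 65.8
```

Emit:
{"api": "arm_command", "payload": {
  "steps": [0.5,0,0.196,0.785,0,0.5,0,0.196,0.785,0,0.5,0,0.196,0.785,0,0.5,0,0.196,0.785,0,0.5,0,0.196,0.785,0,0.5,0,0.196,0.785,0]
}}

```text
time_s: 8.9
ee_pos: [427.9, -112.0, 426.6]
tool_rot: [1.399, 1.076, -1.401]
wrist_force: [0.3, 1.2, -0.5]
finger_gap: 65.8
```

Emit:
{"api": "arm_command", "payload": {
  "steps": [0.5,0,0.196,0.785,0.37,0.5,0,0.196,0.785,0.37,0.5,0,0.196,0.785,0.37,0.5,0,0.196,0.785,0.37,0.5,0,0.196,0.785,0.37,0.5,0,0.196,0.785,0.37,0.5,0,0.196,0.785,0.37,0.5,0,0.196,0.785,0.37]
}}

```text
time_s: 9.7
ee_pos: [426.0, -311.8, 426.8]
tool_rot: [2.145, 0.158, -2.148]
wrist_force: [0.2, -0.6, 0.5]
finger_gap: 65.9
```

Emit:
{"api": "arm_command", "payload": {
  "steps": [0.5,0,0,0,0.158,0.5,0,0,0,0.158,0.5,0,0,0,0.158,0.5,0,0,0,0.158,0.5,0,0,0,0.158,0.5,0,0,0,0.158]
}}

```text
time_s: 10.3
ee_pos: [425.6, -312.5, 427.2]
tool_rot: [-2.033, 0.353, 2.035]
wrist_force: [-0.4, -0.6, 0.2]
finger_gap: 65.6
```

```bash
python3 w.py w6
```

```text
10.3 [ 425.6 -312.5  427.2] 65.61308622774972 [-0.4 -0.6  0.2]
[[-7.000e-04 -3.372e-01 -9.414e-01]
 [ 9.000e-04 -9.414e-01  3.372e-01]
 [-1.000e+00 -6.000e-04  9.000e-04]] -109.70833967817 [-0.66  0.25  1.82  0.    1.07  1.26]
```

View pics/w6.png

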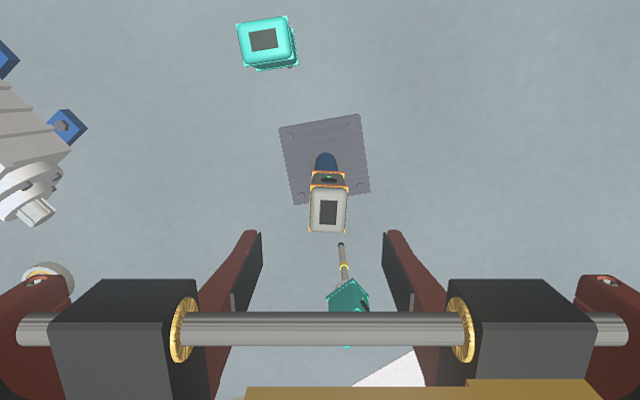

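The grey head's top is at about (328,210), square to the jaws with its 26 mm width across them. I'll measure it more closely.

```bash
python3 - <<'E'
from h import *
im=cv2.imread("pics/w6.png")
cv2.imwrite("pics/w6c.png",cv2.resize(im[140:245,270:390],None,fx=6,fy=5.7,interpolation=cv2.INTER_CUBIC))
E
```

```text
(no output)
```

View pics/w6c.png

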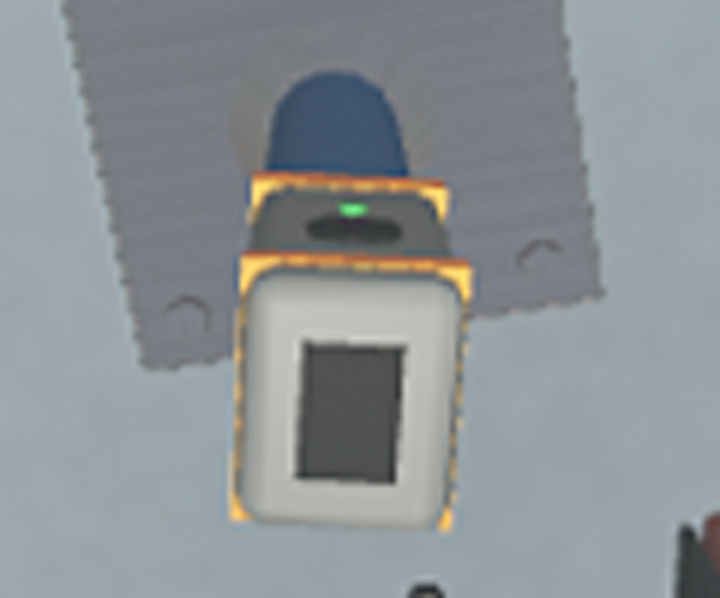

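```bash
python3 - <<'E'
from h import *;import json
st=json.load(open("pics/w6.json"));C=cam("wrist",st);M=R.from_rotvec(st["tool_rot"]).as_matrix()
f=lambda p:(np.array(p,float)+.5)/[6,5.7]-.5+[270,140]
for pts in ([(242,252),(472,263),(450,530),(231,520)],[(302,342),(405,347),(396,484),(296,478)]):
    q=onz(C,f(pts),193);l=np.linalg.norm(q-np.roll(q,1,0),axis=1)
    d=q[0]+q[1]-q[2]-q[3];e=q[1]+q[2]-q[0]-q[3]
    print(q.mean(0),l.round(1),np.degrees(np.arctan2(d[1],d[0])),np.degrees(np.arctan2(e[1],e[0])))
    print(M.T@(q.mean(0)-st["ee_pos"]))
E
```

```text
[ 427.67145673 -317.9445039   193.        ] [34.7 26.2 34.7 26.1] -22.5795140326932 -112.68578859605967
[234.14556225   4.59162222  -4.03172187]
[ 425.26032487 -317.22728015  193.        ] [17.8 11.9 17.9 11.8] -22.21245065121945 -113.17991998349734
[234.1478233    4.72952389  -1.51996059]
```

Emit:
{"api": "arm_command", "payload": {
  "steps": [0.5,0.0,0.0185,-0.015,0.0167,0.5,0.05,0.0185,-0.015,0.0167,0.5,0.1,0.0185,-0.015,0.0167,0.5,0.12,0.0185,-0.015,0.0167,0.5,0.12,0.0185,-0.015,0.0167,0.5,0.12,0.0185,-0.015,0.0167]
}}

```text
time_s: 10.95
ee_pos: [426.6, -319.7, 397.4]
tool_rot: [-2.001, 0.406, 2.002]
wrist_force: [-0.3, -0.6, 0.7]
finger_gap: 65.9
```

```bash
python3 w.py w7; python3 - <<'E'
from h import *
im=cv2.imread("pics/w7.png")
cv2.imwrite("pics/w7c.png",cv2.resize(im[140:290,240:410],None,fx=4.5,fy=4,interpolation=cv2.INTER_CUBIC))
E
```

```text
10.95 [ 426.6 -319.7  397.4] 65.94970025685984 [-0.3 -0.6  0.7]
[[-5.000e-04 -3.896e-01 -9.210e-01]
 [ 4.000e-04 -9.210e-01  3.896e-01]
 [-1.000e+00 -2.000e-04  6.000e-04]] -112.93218592639627 [-0.67  0.3   1.84  0.    1.    1.31]
```

View pics/w7c.png

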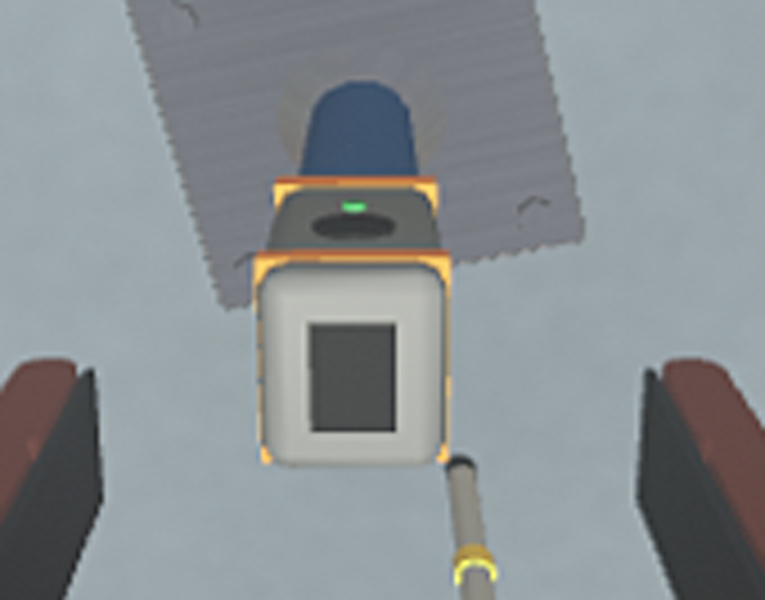

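```bash
python3 - <<'E'
from h import *;import json
st=json.load(open("pics/w7.json"));C=cam("wrist",st);M=R.from_rotvec(st["tool_rot"]).as_matrix()
f=lambda p:(np.array(p,float)+.5)/[4.5,4]-.5+[240,140]
for pts in ([(254,252),(452,252),(448,462),(262,462)],):
  for z in (193,):
    q=onz(C,f(pts),z);l=np.linalg.norm(q-np.roll(q,1,0),axis=1)
    d=q[0]+q[1]-q[2]-q[3]
    print(q.mean(0),l.round(1),np.degrees(np.arctan2(d[1],d[0])))
    print(M.T@(q.mean(0)-st["ee_pos"]))
E
```

```text
[ 428.00757691 -318.50101621  193.        ] [34.8 26.3 34.8 26. ] -22.66787026302992
[204.40943795  -1.64882907  -0.98510447]
```

Emit:
{"api": "arm_command", "payload": {
  "steps": [0.5,0.05,-0.006,-0.004,0,0.5,0.15,-0.006,-0.004,0,0.5,0.22,-0.006,-0.004,0,0.5,0.26,-0.006,-0.004,0,0.5,0.274,-0.006,-0.004,0,0.5,0.274,-0.006,-0.004,0,0.5,0.274,-0.006,-0.004,0]
}}

```text
time_s: 11.7
ee_pos: [428.3, -319.0, 329.8]
tool_rot: [-2.003, 0.407, 2.0]
wrist_force: [-0.7, -0.3, 0.1]
finger_gap: 65.9
```

Emit:
{"api": "arm_command", "payload": {
  "steps": [-0.1,0,0,0,0,-0.3,0,0,0,0,-0.5,0,0,0,0,-0.7,0,0,0,0,-0.7,0,0,0,0,-0.7,0,0,0,0,-0.7,0,0,0,0],
  "grip_force": 25
}}

```text
time_s: 12.4
ee_pos: [428.1, -318.7, 329.2]
tool_rot: [-2.001, 0.406, 2.001]
wrist_force: [-0.6, -0.0, 0.6]
finger_gap: 26.3
```

```bash
python3 w.py w8
```

```text
12.4 [ 428.1 -318.7  329.2] 26.29139878945498 [-0.6 -0.   0.6]
[[ 0.     -0.3899 -0.9209]
 [ 0.     -0.9209  0.3899]
 [-1.     -0.     -0.    ]] -112.94757274998804 [-0.66  0.4   1.89  0.    0.86  1.31]
```

View pics/w8.png

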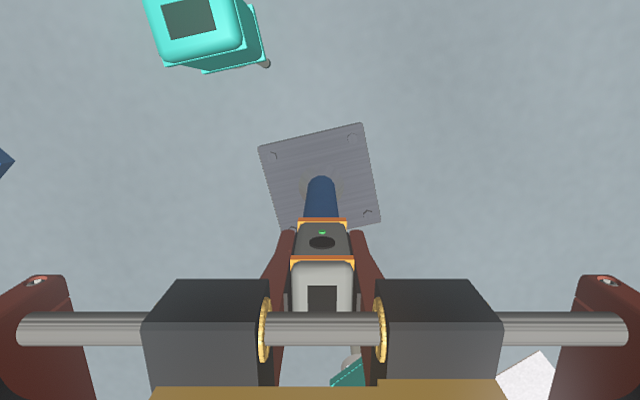

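Emit:
{"api": "arm_command", "payload": {
  "steps": [-1,0,0,0,0,-1,-0.02,0,0,0,-1,-0.06,0,0,0,-1,-0.12,0,0,0,-1,-0.2,0,0,0,-1,-0.3,0,0,0,-1,-0.4,0,0,0,-1,-0.5,0,0,0],
  "grip_force": 35
}}

```text
time_s: 13.25
ee_pos: [427.9, -318.6, 455.8]
tool_rot: [-2.002, 0.406, 2.001]
wrist_force: [0.7, -0.3, -2.2]
finger_gap: 25.8
```

Emit:
{"api": "arm_command", "payload": {
  "steps": [-1,-0.1,0,0,0,-1,-0.19,0,0,0,-1,-0.19,0,0,0,-1,-0.19,0,0,0,-1,-0.19,0,0,0]
}}

```text
time_s: 13.75
ee_pos: [427.7, -318.5, 500.3]
tool_rot: [-1.999, 0.405, 2.003]
wrist_force: [0.6, 0.1, -2.3]
finger_gap: 26.1
```

```bash
python3 w.py w9
```

```text
13.75 [ 427.7 -318.5  500.3] 26.11683617456583 [ 0.6  0.1 -2.3]
[[-1.800e-03 -3.899e-01 -9.209e-01]
 [ 1.400e-03 -9.209e-01  3.899e-01]
 [-1.000e+00 -6.000e-04  2.300e-03]] -112.94835850152879 [-0.66  0.19  1.73 -0.    1.23  1.31]
```

View pics/w9.png

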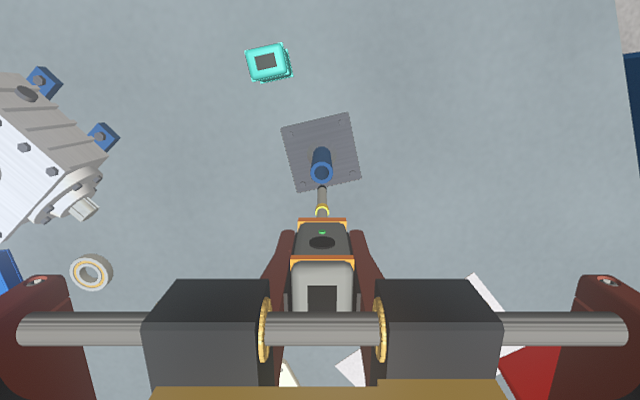

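The scope is lifted clear. The rod, with its yellow band at about (322,211) and lens end at about (321,187), is visible below the head. I'll find the rod's axis in the tool frame.

```bash
python3 - <<'E'
from h import *
im=cv2.imread("pics/w9.png")
cv2.imwrite("pics/w9c.png",cv2.resize(im[150:235,280:365],None,fx=7,fy=7,interpolation=cv2.INTER_CUBIC))
c=calibration("wrist");m=np.array(c["mount"]);C=(c,m[:3,:3],m[:3,3])
print(proj(C,[(309,0,0),(309,0,4),(309,0,-4),(309,4,0),(309,-4,0),(249,0,-4),(249,0,0),(253,0,-4),(245,0,-4)]))
E
```

```text
[[321.22231549 186.02655772]
 [321.22487172 190.19431026]
 [321.21973939 181.82638219]
 [325.5587685  186.02595371]
 [316.88585913 186.02716173]
 [321.10040228 202.19570627]
 [321.10416102 207.293851  ]
 [321.11009903 200.54059489]
 [321.09039262 203.90422761]]
```

View pics/w9c.png

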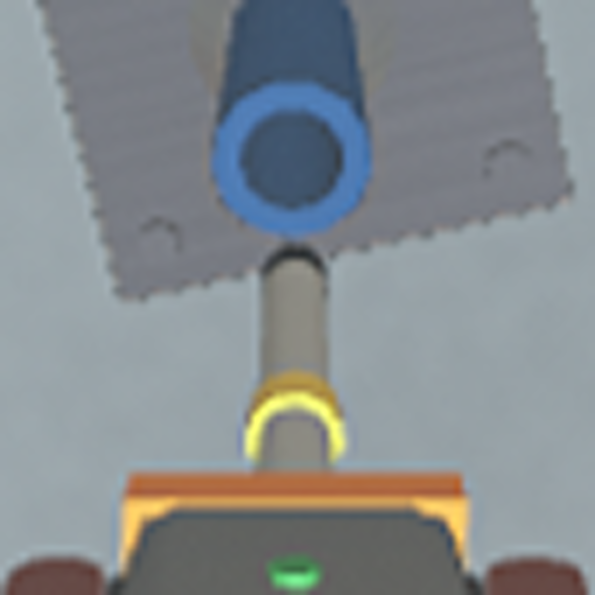

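Emit:
{"api": "arm_command", "payload": {
  "steps": [-1,0,-0.08,0.02,0,-1,0,-0.2,0.05,0,-1,0,-0.35,0.1,0,-1,0,-0.5,0.15,0,-1,0,-0.65,0.15,0,-1,0,-0.75,0.15,0,-1,0,-0.8,0.15,0,-1,0,-0.8,0.15,0]
}}

```text
time_s: 14.6
ee_pos: [471.8, -119.1, 500.9]
tool_rot: [-2.001, 0.404, 2.004]
wrist_force: [-0.5, -1.0, -1.5]
finger_gap: 25.8
```

Emit:
{"api": "arm_command", "payload": {
  "steps": [-1,0,-0.08,0,0,-1,0,-0.2,0,0,-1,0,-0.35,0,0,-1,0,-0.5,0,0,-1,0,-0.65,0,0,-1,0,-0.72,0,0,-1,0,-0.756,0,0,-1,0,-0.756,0,0]
}}

```text
time_s: 15.4
ee_pos: [545.4, 53.7, 501.2]
tool_rot: [-2.001, 0.407, 2.003]
wrist_force: [-0.2, -0.1, -1.5]
finger_gap: 25.8
```

```bash
python3 w.py w10; python3 - <<'E'
from h import *
im=cv2.imread("pics/w10.png")
cv2.imwrite("pics/w10c.png",cv2.resize(im[130:235,270:375],None,fx=5.5,fy=5.5,interpolation=cv2.INTER_CUBIC))
E
```

```text
15.4 [545.4  53.7 501.2] 25.77100323056752 [-0.2 -0.1 -1.5]
[[-9.000e-04 -3.896e-01 -9.210e-01]
 [-5.000e-04 -9.210e-01  3.896e-01]
 [-1.000e+00  8.000e-04  6.000e-04]] -112.92916301583503 [ 0.08  0.21  1.7  -0.    1.23  2.05]
```

View pics/w10.png

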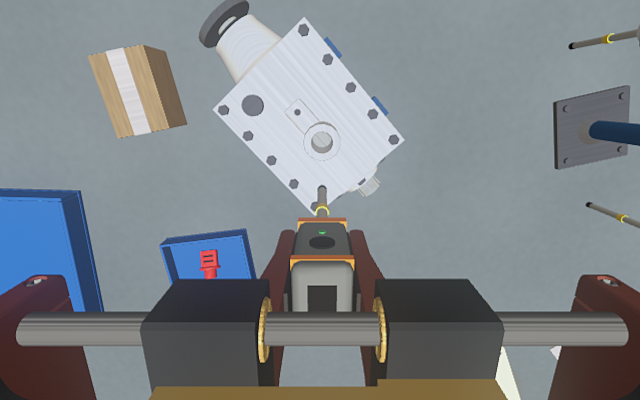

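View pics/w10c.png

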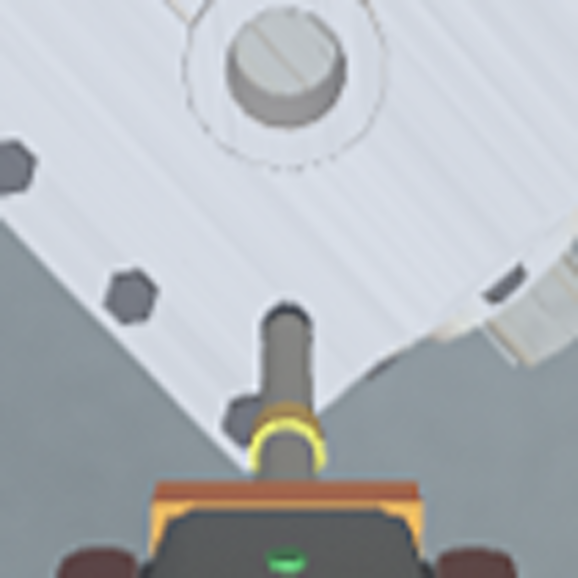

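```bash
python3 - <<'E'
from h import *;import json
st=json.load(open("pics/w10.json"));C=cam("wrist",st);M=R.from_rotvec(st["tool_rot"]).as_matrix()
f=lambda p:(np.array(p,float)+.5)/5.5-.5+[270,130]
def circ(pts,z):
    W=onz(C,f(pts),z);T=(W-st["ee_pos"])@M
    A=np.c_[2*T[:,1:],np.ones(len(T))];s=np.linalg.lstsq(A,(T[:,1:]**2).sum(1),rcond=None)[0];print("tool yz",s[:2],"r",np.sqrt(s[2]+s[:2]@s[:2]),(np.r_[T[:,0].mean(),s[:2]]@M.T+st["ee_pos"]))
circ([(227,66),(346,66),(286.5,6),(287,128)],150)
circ([(184,65),(386,65),(287,170)],150)
c=calibration("wrist");m=np.array(c["mount"]);CT=(c,m[:3,:3],m[:3,3])
o,d=ray(CT,f([(286.5,323)]));t=(309-o[0])/d[0,0];print("lens tool",o+t*d[0])
E
```

```text
tool yz [  0.42639165 -34.89961447] r 11.102494794495534 [577.05151029  39.55447749 150.00007639]
tool yz [  0.1495169  -34.41901825] r 18.66665894073343 [576.71675256  39.99671074 149.99641426]
lens tool [309.           0.42373454   2.19565482]
```

Emit:
{"api": "arm_command", "payload": {
  "steps": [-1,0,0,-0.05,0,-1,0,0,-0.1,0,-1,0,0,-0.148,0,-1,0,0,-0.148,0,-1,0.04,0,-0.148,0,-1,0.08,0,-0.148,0,-1,0.1,0,-0.148,0,-1,0.1,0,-0.148,0]
}}

```text
time_s: 16.25
ee_pos: [578.8, 39.8, 475.2]
tool_rot: [-1.999, 0.407, 2.004]
wrist_force: [0.2, -0.4, -1.3]
finger_gap: 25.6
```

```bash
python3 w.py w11; python3 - <<'E'
from h import *
im=cv2.imread("pics/w11.png")
a=cv2.resize(im[140:235,275:370],None,fx=5,fy=5,interpolation=cv2.INTER_CUBIC)
s=snapshot("scene")[:,:,::-1];cv2.imwrite("pics/s11.png",s)
b=cv2.resize(s[130:210,250:330],None,fx=6,fy=6,interpolation=cv2.INTER_CUBIC)
cv2.imwrite("pics/w11c.png",a);cv2.imwrite("pics/s11c.png",b)
E
```

```text
16.25 [578.8  39.8 475.2] 25.583699568078522 [ 0.2 -0.4 -1.3]
[[-2.600e-03 -3.896e-01 -9.210e-01]
 [-1.000e-04 -9.210e-01  3.896e-01]
 [-1.000e+00  1.100e-03  2.400e-03]] -112.93257381656905 [0.05 0.28 1.66 0.   1.2  2.02]
```

View pics/w11c.png

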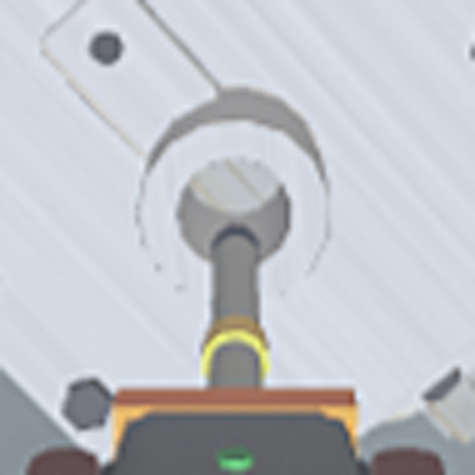

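View pics/s11c.png

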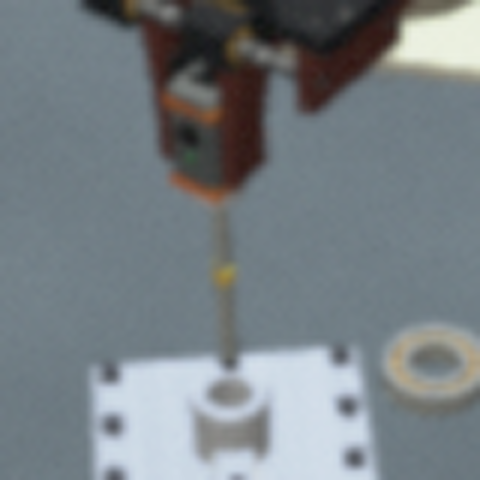

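```bash
python3 - <<'E'
from h import *;import json
st=json.load(open("pics/w11.json"));C=cam("wrist",st);M=R.from_rotvec(st["tool_rot"]).as_matrix()
f=lambda p:(np.array(p,float)+.5)/5-.5+[275,140]
def circ(pts,z):
    W=onz(C,f(pts),z);T=(W-st["ee_pos"])@M
    A=np.c_[2*T[:,1:],np.ones(len(T))];s=np.linalg.lstsq(A,(T[:,1:]**2).sum(1),rcond=None)[0];print("tool yz",s[:2],"r",np.sqrt(s[2]+s[:2]@s[:2]),(np.r_[T[:,0].mean(),s[:2]]@M.T+st["ee_pos"]))
circ([(178,212),(292,212),(235,157),(200,255),(273,254)],150)
circ([(137,212),(329,205),(240,119),(153,262),(315,262)],150)
c=calibration("wrist");m=np.array(c["mount"]);CT=(c,m[:3,:3],m[:3,3])
o,d=ray(CT,f([(235.5,248)]));t=(309-o[0])/d[0,0];print("lens tool",o+t*d[0])
S=cam("scene");fs=lambda p:(np.array(p,float)+.5)/6-.5+[250,130]
print("scene bore",onz(S,fs([(230,391)]),150),"lens",onz(S,fs([(231,365)]),166),"band",onz(S,fs([(226,274)]),226))
E
```

```text
tool yz [0.39396634 0.535652  ] r 11.064608254286275 [577.25131456  39.63469464 149.99727189]
tool yz [0.05203883 0.68715613] r 18.665778626532912 [577.24502417  40.00863111 150.00019198]
lens tool [309.           0.44002455   3.04337595]
scene bore [[575.38627526  38.58325503 150.        ]] lens [[573.61472114  39.35945338 166.        ]] band [[575.102892    40.15494433 226.        ]]
```

Wrist and scene views agree that the rod is about 2 mm off towards tool +z. I'll correct that, then lower to just above the rim and check again.

Emit:
{"api": "arm_command", "payload": {
  "steps": [-1,0,0,-0.008,0,-1,0.02,0,-0.008,0,-1,0.04,0,-0.008,0,-1,0.04,0,-0.008,0,-1,0.04,0,-0.008,0,-1,0.04,0,-0.008,0]
}}

```text
time_s: 16.95
ee_pos: [581.2, 38.9, 466.8]
tool_rot: [-2.001, 0.406, 2.001]
wrist_force: [0.0, 0.2, -1.7]
finger_gap: 26.1
```

```bash
python3 w.py w12; python3 - <<'E'
from h import *
im=cv2.imread("pics/w12.png")
a=cv2.resize(im[140:235,275:370],None,fx=6,fy=6,interpolation=cv2.INTER_CUBIC)
s=snapshot("scene")[:,:,::-1];cv2.imwrite("pics/s12.png",s)
b=cv2.resize(s[140:210,255:325],None,fx=8,fy=8,interpolation=cv2.INTER_CUBIC)
cv2.imwrite("pics/w12c.png",a);cv2.imwrite("pics/s12c.png",b)
E
```

```text
16.95 [581.2  38.9 466.8] 26.060412416463922 [ 0.   0.2 -1.7]
[[ 2.000e-04 -3.899e-01 -9.209e-01]
 [ 0.000e+00 -9.209e-01  3.899e-01]
 [-1.000e+00 -1.000e-04 -1.000e-04]] -112.94701498583287 [0.05 0.3  1.67 0.   1.18 2.02]
```

View pics/w12c.png

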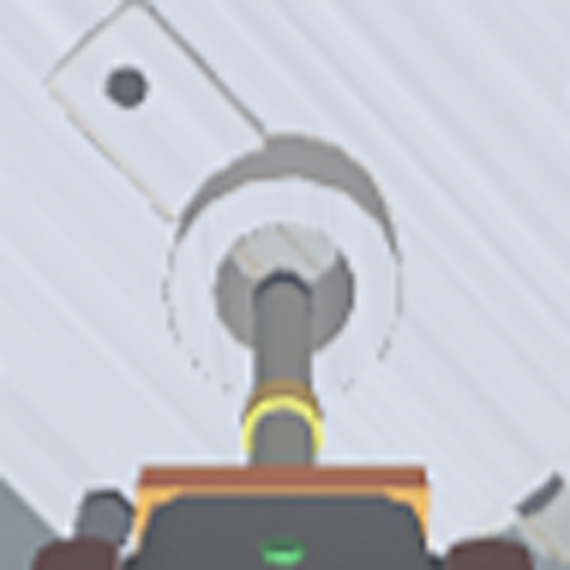

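View pics/s12c.png

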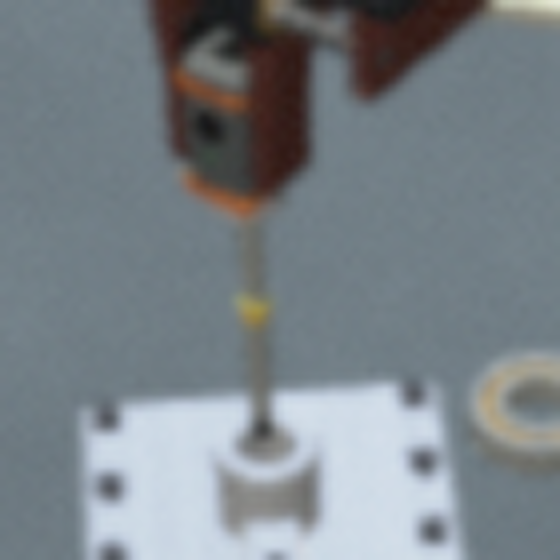

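```bash
python3 - <<'E'
from h import *;import json
st=json.load(open("pics/w12.json"));C=cam("wrist",st);M=R.from_rotvec(st["tool_rot"]).as_matrix()
f=lambda p:(np.array(p,float)+.5)/6-.5+[275,140]
def circ(pts,z):
    W=onz(C,f(pts),z);T=(W-st["ee_pos"])@M
    A=np.c_[2*T[:,1:],np.ones(len(T))];s=np.linalg.lstsq(A,(T[:,1:]**2).sum(1),rcond=None)[0];print("tool yz",s[:2],"r",np.sqrt(s[2]+s[:2]@s[:2]),(np.r_[T[:,0].mean(),s[:2]]@M.T+st["ee_pos"]))
circ([(215,290),(354,290),(284,222),(243,347),(327,346)],150)
circ([(163,290),(402,280),(290,176),(190,365),(380,355)],150)
c=calibration("wrist");m=np.array(c["mount"]);CT=(c,m[:3,:3],m[:3,3])
o,d=ray(CT,f([(283,296)]));t=(309-o[0])/d[0,0];print("lens tool",o+t*d[0])
S=cam("scene");fs=lambda p:(np.array(p,float)+.5)/8-.5+[255,140]
print("scene bore",onz(S,fs([(266,446)]),150),"lens",onz(S,fs([(262,436)]),158),"band",onz(S,fs([(252,311)]),218))
E
```

```text
tool yz [0.71574953 4.28242184] r 11.177325899305593 [577.01319491  39.89880926 150.00017064]
tool yz [0.34089797 4.43113079] r 18.906034682065425 [577.02240097  40.30197584 150.00006535]
lens tool [309.           0.48654707   2.77092865]
scene bore [[577.74574699  38.90548462 150.        ]] lens [[580.91940461  38.63804868 158.        ]] band [[580.19456512  37.70140382 218.        ]]
```

Emit:
{"api": "arm_command", "payload": {
  "steps": [-1,0,0,0.007,0,-1,0,0,0.007,0,-1,0,0,0.007,0,-1,0,0,0.007,0,-1,0,0,0.007,0,-1,0,0,0.007,0,-1,0,0,0.007,0,-1,0,0,0.007,0]
}}

```text
time_s: 17.85
ee_pos: [579.5, 39.5, 466.7]
tool_rot: [-2.001, 0.406, 2.001]
wrist_force: [-0.1, 0.1, -2.1]
finger_gap: 25.7
```

```bash
python3 w.py w13; python3 - <<'E'
from h import *
im=cv2.imread("pics/w13.png")
a=cv2.resize(im[140:235,275:370],None,fx=6,fy=6,interpolation=cv2.INTER_CUBIC)
s=snapshot("scene")[:,:,::-1];cv2.imwrite("pics/s13.png",s)
for i in range(3): print(state()["ee_pos"],state()["qvel"].round(4))
b=cv2.resize(s[140:210,255:325],None,fx=8,fy=8,interpolation=cv2.INTER_CUBIC)
cv2.imwrite("pics/w13c.png",a);cv2.imwrite("pics/s13c.png",b)
E
```

```text
17.85 [579.5  39.5 466.7] 25.733577613820945 [-0.1  0.1 -2.1]
[[-0.     -0.3899 -0.9208]
 [ 0.     -0.9208  0.3899]
 [-1.      0.      0.    ]] -112.95114627200414 [0.05 0.29 1.67 0.   1.18 2.02]
[579.52937441  39.53371257 466.66529103] [-0.0002 -0.0009  0.0006 -0.001  -0.0016 -0.0007]
[579.52937441  39.53371257 466.66529103] [-0.0002 -0.0009  0.0006 -0.001  -0.0016 -0.0007]
[579.52937441  39.53371257 466.66529103] [-0.0002 -0.0009  0.0006 -0.001  -0.0016 -0.0007]
```

View pics/w13c.png

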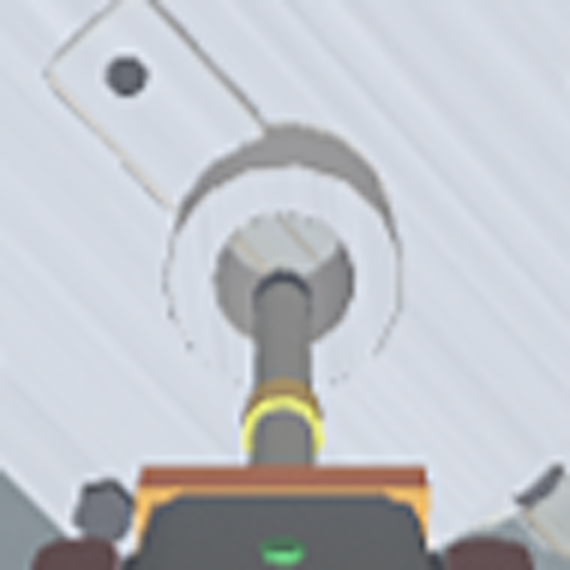

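View pics/s13c.png

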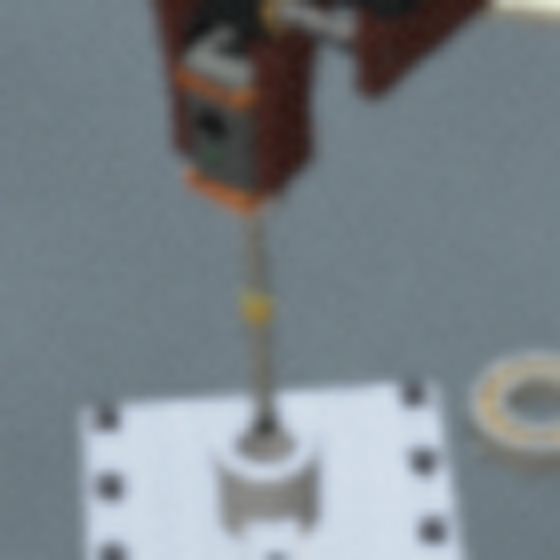

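Emit:
{"api": "arm_command", "payload": {
  "steps": [-1,0.02,0,0,0,-1,0.04,0,0,0,-1,0.06,0,0,0,-1,0.08,0,0,0,-1,0.1,0,0,0,-1,0.12,0,0,0,-1,0.13,0,0,0,-1,0.13,0,0,0]
}}

```text
time_s: 18.75
ee_pos: [579.4, 39.6, 433.7]
tool_rot: [-2.001, 0.406, 2.002]
wrist_force: [-0.1, 1.5, -1.9]
finger_gap: 26.0
```

```bash
python3 w.py w14; python3 - <<'E'
from h import *
im=cv2.imread("pics/w14.png")
a=cv2.resize(im[140:235,275:370],None,fx=6,fy=6,interpolation=cv2.INTER_CUBIC)
cv2.imwrite("pics/w14c.png",a)
E
```

```text
18.75 [579.4  39.6 433.7] 26.022553157833137 [-0.1  1.5 -1.9]
[[-8.000e-04 -3.899e-01 -9.208e-01]
 [-0.000e+00 -9.208e-01  3.899e-01]
 [-1.000e+00  3.000e-04  7.000e-04]] -112.95025096792347 [0.05 0.33 1.7  0.   1.11 2.02]
```

View pics/w14c.png

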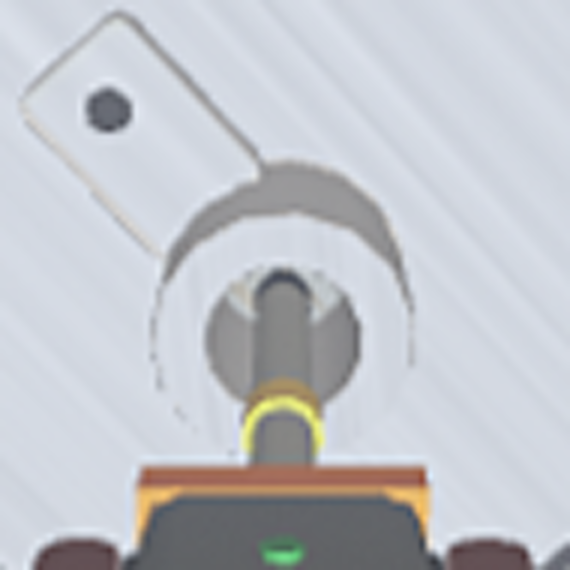

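```bash
python3 - <<'E'
from h import *;import json
st=json.load(open("pics/w14.json"));C=cam("wrist",st);M=R.from_rotvec(st["tool_rot"]).as_matrix()
f=lambda p:(np.array(p,float)+.5)/6-.5+[275,140]
def circ(pts,z):
    W=onz(C,f(pts),z);T=(W-st["ee_pos"])@M
    A=np.c_[2*T[:,1:],np.ones(len(T))];s=np.linalg.lstsq(A,(T[:,1:]**2).sum(1),rcond=None)[0];print("tool yz",s[:2],"r",np.sqrt(s[2]+s[:2]@s[:2]))
circ([(206,340),(361,340),(283,264),(243,405),(323,404)],150)
circ([(152,335),(413,335),(290,212),(170,395),(400,395)],150)
c=calibration("wrist");m=np.array(c["mount"]);CT=(c,m[:3,:3],m[:3,3])
# rod axis from silhouette edges at rows: width -> depth independent y; z from band ring apex
for p in [(283,296,309)]:
    o,d=ray(CT,f([p[:2]]));t=(p[2]-o[0])/d[0,0];print(o+t*d[0])
print(((proj(CT,[(245,0.4,z-5) for z in (0,2,3)])-[275,140]+.5)*6-.5).round(0), "band top ring apex, observed ~ 400")
E
```

```text
tool yz [0.51273958 2.14547286] r 11.0964771897809
tool yz [0.5717869  1.89749073] r 18.45962666046443
[309.           0.48653423   2.77082933]
[[282. 378.]
 [282. 394.]
 [282. 401.]] band top ring apex, observed ~ 400
```

Emit:
{"api": "arm_command", "payload": {
  "steps": [-1,0.02,0,-0.002,0,-1,0.04,0,-0.002,0,-1,0.06,0,-0.002,0,-1,0.08,0,-0.002,0,-1,0.1,0,-0.002,0,-1,0.12,0,-0.002,0,-1,0.132,0,-0.002,0,-1,0.138,0,-0.002,0]
}}

```text
time_s: 19.6
ee_pos: [579.9, 39.4, 399.2]
tool_rot: [-2.001, 0.406, 2.002]
wrist_force: [-0.1, -0.0, -1.3]
finger_gap: 26.0
```

Emit:
{"api": "arm_command", "payload": {
  "steps": [-1,0,0,0,0,-1,0,0,0,0,-1,0,0,0,0,-1,0,0,0,0,-1,0,0,0,0]
}}

```text
time_s: 20.1
ee_pos: [580.0, 39.3, 399.8]
tool_rot: [-2.002, 0.406, 2.001]
wrist_force: [-0.8, 0.8, -1.6]
finger_gap: 25.9
```

```bash
python3 w.py w15; python3 - <<'E'
from h import *
im=cv2.imread("pics/w15.png")
cv2.imwrite("pics/w15c.png",cv2.resize(im[140:235,275:370],None,fx=6,fy=6,interpolation=cv2.INTER_CUBIC))
s=snapshot("scene")[:,:,::-1];cv2.imwrite("pics/s15.png",s)
cv2.imwrite("pics/s15c.png",cv2.resize(s[150:210,255:325],None,fx=9,fy=9,interpolation=cv2.INTER_CUBIC))
E
```

```text
20.1 [580.   39.3 399.8] 25.937779769551852 [-0.8  0.8 -1.6]
[[ 3.000e-04 -3.900e-01 -9.208e-01]
 [ 0.000e+00 -9.208e-01  3.900e-01]
 [-1.000e+00 -2.000e-04 -3.000e-04]] -112.95223514807053 [0.05 0.37 1.73 0.   1.04 2.02]
```

View pics/w15c.png

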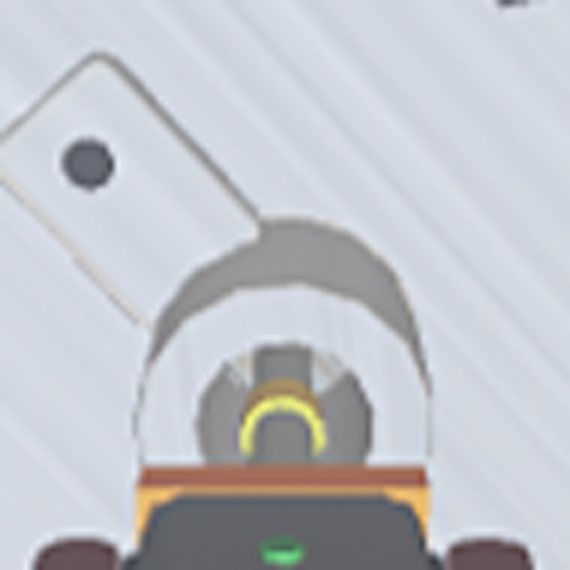

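View pics/s15c.png

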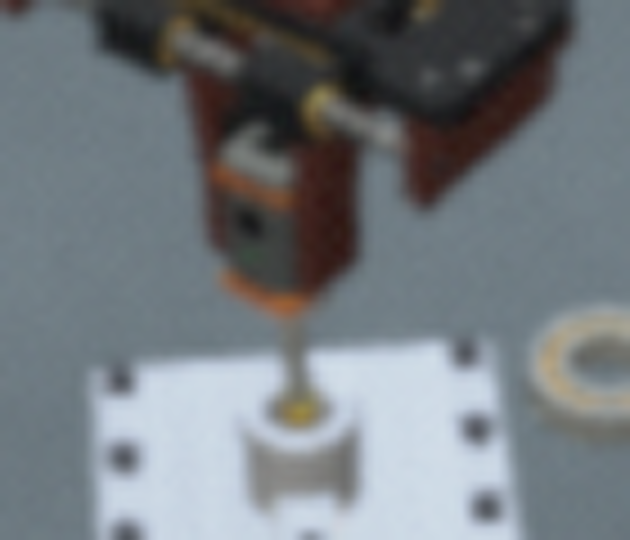

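```bash
python3 - <<'E'
from h import *;import json
st=json.load(open("pics/w15.json"));C=cam("wrist",st);M=R.from_rotvec(st["tool_rot"]).as_matrix()
f=lambda p:(np.array(p,float)+.5)/6-.5+[275,140]
def circ(pts,z):
    W=onz(C,f(pts),z);T=(W-st["ee_pos"])@M
    A=np.c_[2*T[:,1:],np.ones(len(T))];s=np.linalg.lstsq(A,(T[:,1:]**2).sum(1),rcond=None)[0];print("tool yz",s[:2],"r",np.sqrt(s[2]+s[:2]@s[:2]))
circ([(197,425),(372,425),(284,342),(212,382),(358,382)],150)
circ([(239,434),(327,434),(283,393)],154)
S=cam("scene");fs=lambda p:(np.array(p,float)+.5)/9-.5+[255,150]
P=lambda z:((proj(S,[(577,40,z)])+.5-[255,150])*9-.5).round(0)
print("axis pts scene",P(145),P(150),P(155),"observed rim centre/band")
s=cv2.imread("pics/s15.png");h=cv2.cvtColor(s,cv2.COLOR_BGR2HSV)[180:205,270:305];m=cv2.inRange(h,(18,90,90),(35,255,255));print(cv2.boundingRect(m),np.argwhere(m).mean(0)[::-1]+[270,180], proj(S,[(577,40,150)]))
cv2.imwrite("pics/top15.png",snapshot("top")[:,:,::-1])
E
```

```text
tool yz [0.69327079 2.91727969] r 10.891537338071288
tool yz [0.48109449 2.61329575] r 5.41741826150801
axis pts scene [[304. 422.]] [[303. 411.]] [[302. 400.]] observed rim centre/band
(17, 15, 3, 2) [287.8 195.4] [[288.2404581  195.19545758]]
```

View pics/top15.png

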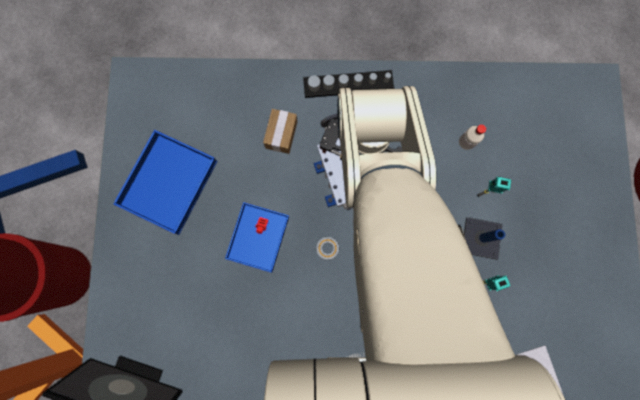

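The rod is centred to about 0.4 mm and the band is at rim height. The plug lies in the small tray at (262,226), and the bearing, carton and bottle look unmoved, so I'll hand in.

```bash
python3 -c "
from station import *
s=state();print(s['time_s'],s['ee_pos'],abs(s['qvel']).max(),s['wrist_force'],s['finger_gap']);print(sign_off())"
```

```text
20.25 [580.0010925   39.3780928  399.74980856] 0.0016146959866631218 [-0.01978147 -0.18754364 -1.02780536] 25.709271579914265
the job is handed in; nothing more can be done
None
```

The job is done and handed in at about 20 s of the 64 s allowed. The plug lies on its side in the 160 x 130 mm tray. The scope is held in the bore with its yellow band at the rim.

- **Plug:** I stood it in the tray, then tipped it over with a finger so that it lies flat. The top camera shows it inside the tray.
- **Centring:** in the last wrist picture, the rod axis was about 0.4 mm from the bore centre.
- **Band height:** the last height reading puts it about 0.5 mm above the rim. In the scene picture, the band is within half a pixel of where the rim's centre should be, which is about 1 mm.
- **Upright and still:** the tool was vertical, joint speeds were below 0.002 rad/s, and the grip held at 26 mm.
- **No contact seen:** the wrist force stayed within about 3 N, roughly the scope's weight plus noise, in every reading after lifting it. None of the pictures shows the scope touching the gearbox.
- **Left alone:** in the top camera, the bearing, carton and bottle look to be where they started.

**Disagreement:** above the bore, one check showed the rod about 2 mm off, and correcting it overshot by about 1.7 mm. The arm had probably not settled. I corrected it again and rechecked before the rod went in. My separate measurements of the bore position differed by up to about 2 mm between cameras, so for the final centring I compared the rod and bore in the same wrist pictures.

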